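# Load the drying box through its dust flap

## Robot

A 6-joint arm with a two-finger parallel gripper is mounted at the origin on a cart in front of the work surface, level with it; the furniture and walls round the work are solid. World frame = base frame: x ahead of the robot, y to its left, z up, the work surface at z = 0. Lengths are in m, angles in rad, forces in N, time in s.
With the tool pointing down it reaches from about 0.35 to 0.775 m from the base axis. Payload 7.3 kg.
Tool frame: the origin (TCP) lies midway between the tips of the shut fingers; the grasp point (between the pads) lies 19 mm behind it (robot.tcp_to_grasp is the distance from the TCP to the grasp point, in m); x points along the fingers, z is the direction in which the jaws open and shut, and the axes are right-handed (so a half turn about x gives the same grasp; the last joint's range is limited). The gripper opens to 92 mm and grips with 3 to 60 N. Pads are 19 mm wide; open, the fingers measure 130 mm over their backs; the gripper's body (75 mm by 190 mm) begins 47 mm behind the grasp point.
Start: joints at [-1.299, 0.342, 1.524, -0, 1.275, -0.146], TCP at [0.213, -0.48, 0.227] pointing down, gripper open.
Joint ranges: [-2.53, 2.53], [-0.77, 2.02], [0.04, 2.7], [-1, 4.14], [0.28, 2.66], [-3.11, 3.11]. Speed limits (rad/s): [2.57, 2.57, 3.14, 3.14, 3.14, 3.14].

## Interface

Orientations are given as [roll, pitch, yaw] about the fixed x, y, z axes, in that order (R = Rz(yaw) Ry(pitch) Rx(roll)).
In Python, from cell import robot gives the robot as it stands.
- The arm moves only by the tool move_arm, never from a script. Its argument "deltas" is a list of rows, each an object with "dp": the shift along the tool's x, y, z in m, a list of three; "turn": the turn, a rotation vector about the tool's x, y, z in degrees, a list of three. A call has 1 to 10 rows; each row is the pose to reach, as a shift and turn from the pose commanded when the call began, along the tool's axes at that moment; what a row does not reach only later rows make up. A row lasts 1/10 s, in which the tool goes at most 50 mm and 8.59 degrees, less where a joint would pass 70% of its speed; a pose out of reach is approached as far as the arm can. A call with a gripper value outside its range is refused whole. "hand" is the finger opening in m, from 0 to 0.0918, set as the call begins (left out, the last holds). The fingers move at their own pace and stop on an object; "squeeze" is the grip in N (left out, the last holds). Time passes only in rows, so rows that repeat a pose let the fingers close. It gives the time, the measured TCP pose, the force and the opening at its end, in the units of the state.
- robot.observe(): the state, without advancing time (a new reading comes with each control period).
- robot.read_camera(name): name is "side" or "top"; returns (picture, depth): 400x640x3 uint8, red, green, blue; 400x640 float32, m along the optical axis (not along the pixel's ray), 0 where there is no reading.
- robot.camera_info(name): a dict with "fx", "fy", "cx", "cy" (pixels), "R" (3x3) and "t" (3): a world point X has camera coordinates R X + t. Camera axes: x right, y down, z forward; pixel columns grow to the right and rows downward; lengths in m; the calibration is good to about 2 mm. A picture is of the moment at which its call begins. camera_info takes no time and is no camera call.
- robot.hand_in(): hands the job in, once; it reports no verdict.
The state is a dict: "time": time; "qpos": joint angles; "qvel": joint speeds; "joint_efforts": joint torques, N m; "tool_pos": TCP position; "tool_rot": TCP orientation; "contact_force": force on the tool from outside, world axes, zero at the start; "torque": the same for the moment, N m; "opening": finger opening in m.
Only numpy, scipy, OpenCV 4.12 (cv2) and the standard library are available. Lean on these libraries where they do the work, as an engineer would, in place of code of your own. Each camera call takes 0.05 s, during which the arm holds its last target.

## Task

The red-brown wooden block is freshly oiled: take the wooden-handled pusher from the stone plate and use it to push the block along the lane, in through the yellow spring flap, so far that the flap can fall fully shut behind it. Then draw the pusher out and stand it back upright on the stone plate. Do not touch the block with the gripper or arm, and leave the other things on the bench where they are.

Things in the scene. Friction and masses are not known exactly. Their poses are not given: they have to be found in the camera images.
- dry_box: Low green drying box with an open loading apron, fixed, 500 x 86 mm. Origin on the bench under the middle of the doorway; +x runs along the lane from the apron into the box, z up. Floor 6 mm thick, x -250 to +250 mm. Box part: x -12 to +250 mm, walls 62 mm apart inside, clear roof with its top 68 mm above the bench, closed back wall (inner face x = 242 mm).
- apron_end (a point): Middle of the apron's outer, open end, on the lane floor (dry_box x = -250 mm, z = 6 mm). The apron runs from here to x = -12 mm between two rails: inner faces 62 mm apart, 8 mm thick, tops 20 mm above the bench; it is open above.
- doorway (a point): Middle of the doorway's sill on the lane floor (dry_box x = 0, z = 6 mm). The doorway is 62 mm wide and runs up to a lintel whose underside is 48 mm above the bench.
- flap (a joint): Angle of the yellow flap in the doorway (58 mm wide, 39.5 mm from hinge line to lower edge): 0 shut, positive inward (the only way), to 1.45 rad. Hinge line at dry_box x = 2 mm, z = 48 mm; light spring, 0.012 N m shut plus 0.03 N m per rad. It rides on the block's top and drops shut only once the block's rear end is past about x = 36 mm in the dry_box frame.
- flap_lip (a point): Middle of the flap's lower edge.
- red_block: Red-brown hardwood block, 56 x 158 x 22 mm, 0.13 kg (mass varies); origin at the centre of its underside, long side along its own y axis. It lies on the apron between the rails, lengthwise along the lane, in front of the flap.
- pusher: Loose pusher, 0.25 kg. Origin on its underside below the handle; +x toward its pushing end, z up. Steel shoe 70 x 34 x 14 mm and upright wooden handle, 40 mm long (x), 20 mm thick (y), 14 to 85 mm above the underside, both centred on the origin; forward bar 24 mm wide, 20 mm high; rubber end 40 mm wide, face at x = 152 mm. Balances about 10 mm ahead of the handle's middle.
- pusher_grip (a point): Middle of the pusher's handle, 62 mm above the underside: a good place to grip across the 20 mm thickness from above.
- pusher_tip (a point): Centre of the pusher's front face, 10 mm above its underside.
- stone_plate: Fixed grey stone plate 146 x 174 x 12 mm (x, y, z), origin at the centre of its underside; the pusher stands on it at the start and must stand on it at the end, with its handle over the plate (the bar may overhang).
- spool_5: Bystander: light blue thread spool, 55 mm across, 70 mm tall.
- masking_roll: Bystander: roll of paper tape lying flat, 77 mm across, 19 mm tall.
- edge_creaser: Bystander: small hand tool with a brown wooden handle, 70 x 132 x 23 mm, lying flat.
- brass_weight: Bystander: turned brass weight, 51 mm across, 68 mm tall.
Things that resemble listed ones, but are neither listed nor needed, are in the scene too. What is shaped like the red_block but orange is not meant.

How it is judged:
By the outcome, as a careful person would: the job done as asked, in the order asked, and still so for the second after the job is handed in, with the robot touching nothing.
It also fails if it takes over 59 s, if anything falls off the work surface, if the arm or the gripper's body presses on something with over 40 N, if the wrist force passes 120 N, or if a joint passes its speed limit or range.

## Working session

There is one attempt and no reset: what is moved stays moved. The work goes in short steps, Python scripts to look and compute and a tool call to move; the robot and the scene stay as the last step left them, time stands still between calls to the robot, and variables do not carry over. Pictures are saved under pics/ and viewed, and the job is handed in when it is done.

Besides the shell and the picture viewer there is one more tool, called after ">>>" by a JSON object that holds its "op" and its "data". move_arm: Moves the arm, as the interface text tells. Its arguments: {"type":"object","properties":{"deltas":{"type":"array"},"hand":{"type":"number"},"squeeze":{"type":"number"}},"required":["deltas"]}

```bash
ls; mkdir -p pics
cat > h.py <<'E'
import numpy as np,cv2
from cell import robot
def save(n,im,s=1,box=None):
    if box: im=im[box[1]:box[3],box[0]:box[2]]
    im=cv2.resize(im,None,fx=s,fy=s,interpolation=cv2.INTER_CUBIC)
    cv2.imwrite('pics/'+n,cv2.cvtColor(im,cv2.COLOR_RGB2BGR))
def pts(name,d):
    c=robot.camera_info(name);v,u=np.mgrid[:400,:640]
    P=np.stack([(u-c['cx'])/c['fx']*d,(v-c['cy'])/c['fy']*d,d],-1)
    return (P-np.array(c['t']))@np.array(c['R'])
E
python3 - <<'E'
from h import *
for n in ('top','side'):
    im,d=robot.read_camera(n); np.savez(''+n+'0.npz',im=im,d=d); save(n+'0.png',im,1.25)
    P=pts(n,d); print(n,robot.camera_info(n))
print(robot.observe())
E
```

```text
pics
top {'fx': 377.9751461247611, 'fy': 377.9751461247611, 'cx': 308.72561150083305, 'cy': 204.39153092585008, 'R': array([[-0.02582396, -0.99966599,  0.00101474],
       [-0.99808939,  0.02572621, -0.0561759 ],
       [ 0.05613103, -0.00246348, -0.99842037]]), 't': array([0.00269713, 0.57284869, 1.15331099])}
side {'fx': 439.12600959500236, 'fy': 439.12600959500236, 'cx': 317.10428789507023, 'cy': 195.3367659396407, 'R': array([[ 0.96839799, -0.248522  ,  0.02102711],
       [-0.13962867, -0.6100713 , -0.77994669],
       [ 0.20666195,  0.75236282, -0.62549262]]), 't': array([-0.5517872 ,  0.12265026,  1.54246585])}
{'time': 0.1, 'qpos': array([-1.29899530e+00,  3.42657793e-01,  1.52490550e+00, -8.17972340e-06,
        1.27541749e+00, -1.45961141e-01]), 'qvel': array([-2.99430873e-04, -4.20000200e-04, -2.29677014e-03, -3.78895219e-05,
       -1.41421101e-03, -6.35945236e-04]), 'joint_efforts': array([ 2.11248647e-03, -4.32004094e+01, -2.44693172e+01,  7.19942339e-02,
        5.25995472e-02, -3.97578367e-05]), 'tool_pos': array([ 0.21293946, -0.47948099,  0.22611758]), 'tool_rot': array([3.00126647, 1.56940817, 1.8482347 ]), 'contact_force': array([-0.99085958, -0.4994695 , -0.44314611]), 'torque': array([0.02470388, 0.02003518, 0.04360355]), 'opening': 0.09161536907933306}
```

View pics/top0.png

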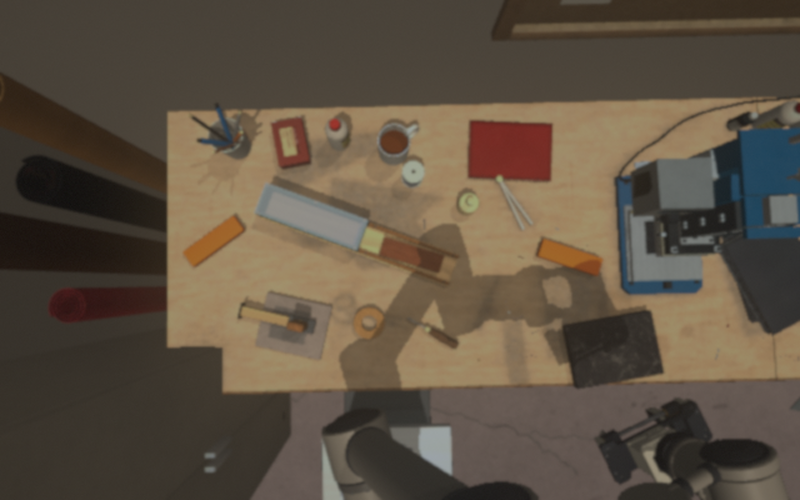

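View pics/side0.png

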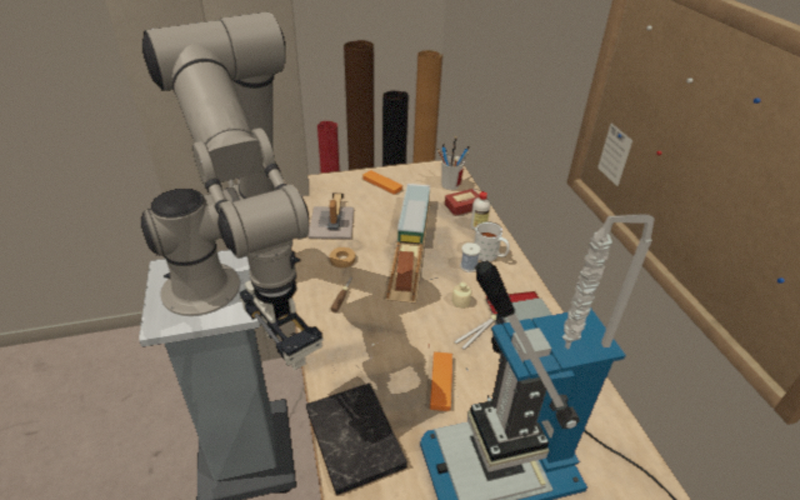

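The top view shows the lane running from the open apron end at about (452,272) to the box back at about (262,200). The red-brown block sits at about (412,252), and the yellow flap is at about (371,240). The plate with the pusher is at about (292,323). Next I'll take crops and measure.

Run:
```python
from h import *
z=np.load('top0.npz'); save('c1.png',z['im'],4,(180,140,380,290))
z=np.load('side0.npz'); save('c2.png',z['im'],4,(230,130,400,260))
```

```text
(no output)
```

View pics/c1.png

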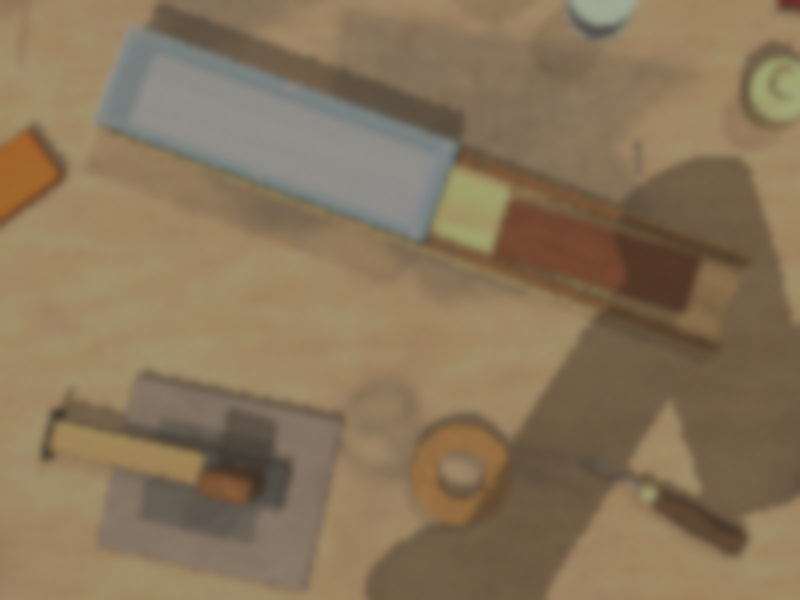

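View pics/c2.png

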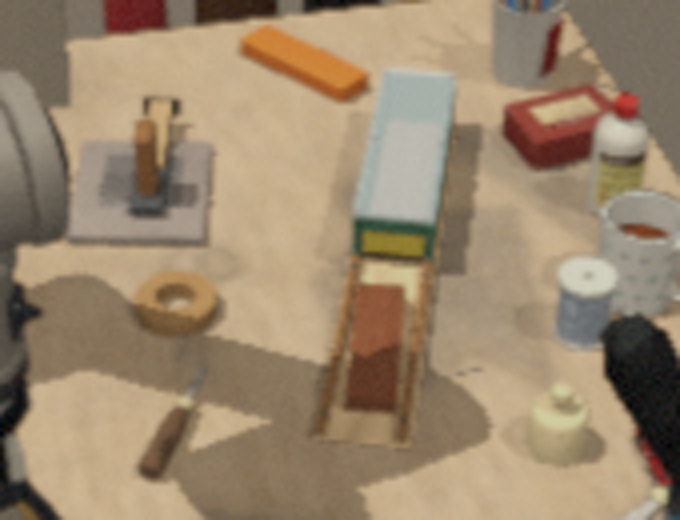

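Run:
```python
from h import *
C=[]
for n in ('top','side'):
    z=np.load(n+'0.npz');P=pts(n,z['d']);ok=z['d']>0
    m=ok&(abs(P[...,2])<.3)&(P[...,0]>.1)&(P[...,0]<1)&(abs(P[...,1])<.8)
    H=np.zeros((400,400,3),np.uint8)
    # heightmap 2mm: region x .3-.8? choose center
    Q=P[m];print(n,Q.shape, np.median(Q[(abs(Q[:,2])<.01)][:,2]))
    for (u,v) in {'top':[(180+235//4,140+487//4),(180+20//4+40//4,140+435//4),(200,205),(300,205),(352,217),(205,160),(285,185)],'side':[(230+36,130+35),(230+90,130+100)]}[n]:
        print((u,v),P[v,u].round(4))
    # colourmap of height
    hz=np.clip((P[...,2]+.01)/.12*255,0,255).astype(np.uint8)
    hc=cv2.applyColorMap(hz,cv2.COLORMAP_JET)[...,::-1]; hc=np.where(ok[...,None],hc,0)
    save('h_'+n+'.png',hc,4,(180,140,380,290) if n=='top' else (230,130,400,260))
```

```text
top (149201, 3) -0.001078684127039483
(238, 261) [0.4111 0.1952 0.0914]
(195, 248) [0.4484 0.3358 0.0327]
(200, 205) [5.805e-01 3.286e-01 4.000e-04]
(300, 205) [0.5713 0.0149 0.0206]
(352, 217) [ 0.5305 -0.146   0.0048]
(205, 160) [ 0.7231  0.3126 -0.0038]
(285, 185) [0.6295 0.057  0.0655]
side (77204, 3) -0.0009169179893721037
(266, 165) [0.4099 0.1851 0.0906]
(320, 230) [ 0.5409 -0.151   0.0242]
```

View pics/h_top.png

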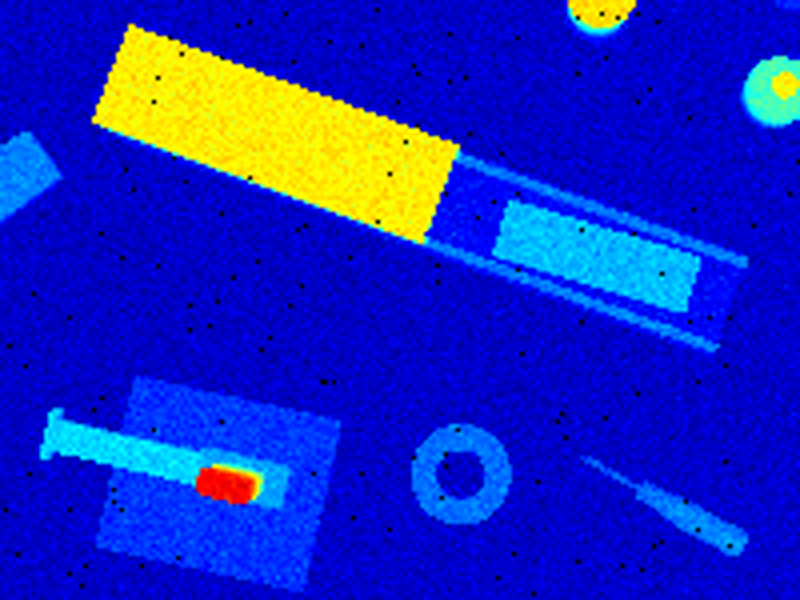

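View pics/h_side.png

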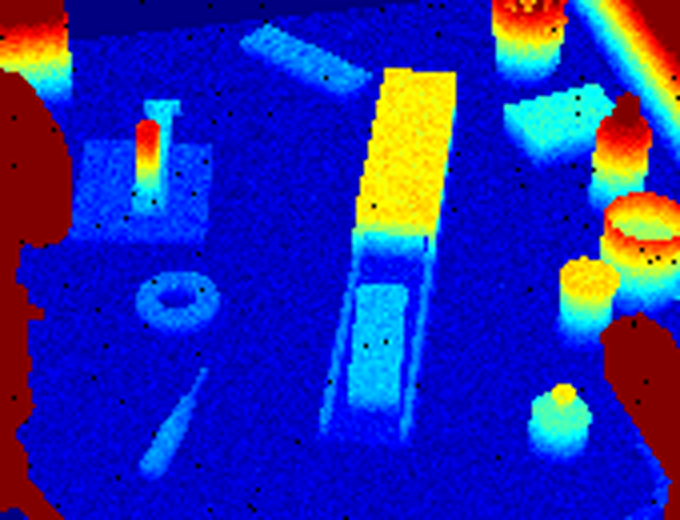

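The depth images are clean, so I'll fit rectangles to the roof, rails, block, plate, bar and handle.

```bash
cat >> h.py <<'E'
def fit(Q,name):
    r=cv2.minAreaRect((Q[:,:2]*1000).astype(np.float32)); b=cv2.boxPoints(r)
    e0,e1=b[1]-b[0],b[2]-b[1]; L=e0 if np.hypot(*e0)>np.hypot(*e1) else e1
    a=np.degrees(np.arctan2(L[1],L[0]))%180
    print(name,len(Q),'c',np.round(r[0],1),'sz',np.round(sorted(r[1]),1),'ang',round(float(a),2),'zmed',round(float(np.median(Q[:,2]))*1000,1))
    return np.array(r[0]),a
def comp(P,ok,zl,zh,seed,k=None):
    m=(ok&(P[...,2]>zl)&(P[...,2]<zh)).astype(np.uint8)
    m=cv2.morphologyEx(m,cv2.MORPH_OPEN,np.ones((k,k))) if k else m
    n,l=cv2.connectedComponents(m,connectivity=4)
    return l==l[seed[1],seed[0]]
E
cat > meas.py <<'E'
from h import *
def meas(n,z):
    d=z['d'];P=pts(n,d);ok=d>0
    w=lambda x0,x1,y0,y1,z0,z1:ok&(P[...,0]>x0)&(P[...,0]<x1)&(P[...,1]>y0)&(P[...,1]<y1)&(P[...,2]>z0)&(P[...,2]<z1)
    fit(P[w(.55,.76,.0,.36,.055,.08)],'roof')
    fit(P[w(.3,.47,.05,.4,.070,.12)],'handle')
    fit(P[w(.3,.47,.05,.4,.020,.045)],'bar+shoe')
    fit(P[w(.3,.49,.05,.32,.006,.12)],'plate')
    fit(P[w(.48,.6,-.16,.04,.0235,.04)],'block')
    return P,ok
E
python3 - <<'E'
from meas import *
for n in('top','side'):
    z=np.load(n+'0.npz');print(n);P,ok=meas(n,z)
    m=ok&(P[...,2]>.012)&(P[...,2]<.08)&(P[...,0]>.46)&(P[...,0]<.76)&(P[...,1]>-.22)&(P[...,1]<.36)
    fit(P[m],'lane')
E
```

```text
top
roof 2310 c [668.8 165.3] sz [ 78.4 262.2] ang 68.27 zmed 66.8
handle 109 c [376.6 295. ] sz [ 33.1 236.3] ang 110.55 zmed 94.5
bar+shoe 500 c [420.2 201.6] sz [ 58.2 304. ] ang 83.03 zmed 29.2
plate 2517 c [398.9 188.1] sz [140.7 278.9] ang 78.58 zmed 12.0
block 654 c [569.7 -82.7] sz [ 70.7 172. ] ang 67.4 zmed 27.3
lane 3957 c [609.7  68.5] sz [292.3 581.1] ang 91.19 zmed 64.8
side
roof 782 c [670.6 161.7] sz [ 78.5 273.1] ang 68.46 zmed 66.8
handle 119 c [377.3 295.8] sz [ 55.  252.5] ang 115.54 zmed 91.8
bar+shoe 163 c [422.5 235.1] sz [131.  366.3] ang 103.4 zmed 28.9
plate 915 c [401.3 188.8] sz [136.1 275.5] ang 77.96 zmed 12.3
block 316 c [577.8 -79.4] sz [ 56.9 158.1] ang 75.57 zmed 27.3
lane 1777 c [609.8  68.9] sz [294.8 581.1] ang 91.2 zmed 46.2
```

```bash
cat > meas2.py <<'E'
from h import *
def ext(p,q=1.5): return np.percentile(p,[q,100-q]).round(1)
def lf(P,o,a):
    a=np.radians(a);D=(P[...,:2]*1000-np.array(o));c,s=np.cos(a),np.sin(a)
    return D[...,0]*c+D[...,1]*s, -D[...,0]*s+D[...,1]*c, P[...,2]*1000
def slope(u,v,w=10):
    # centre-line angle: mid of v-extents in u bins
    b=np.arange(u.min()+w,u.max()-w,w);M=[]
    for x in b:
        s=v[(u>=x)&(u<x+w)]
        if len(s)>4:M.append((x+w/2,(s.min()+s.max())/2))
    M=np.array(M);p=np.polyfit(M[:,0],M[:,1],1);return np.degrees(np.arctan(p[0])).round(2),p[1].round(2)
def lane(P,ok,o=(625.5,52.9),a=68.3):
    u,v,z=lf(P,o,a)
    m=ok&(abs(v)<50)&(u>0)&(u<262)&(z>58)&(z<78); print(' roof u',ext(u[m]),'v',ext(v[m]),'slope',slope(u[m],v[m]))
    for s in(1,-1):
        m=ok&(s*v>28)&(s*v<48)&(u<-20)&(u>-270)&(z>14)&(z<26)
        p=np.polyfit(u[m],v[m],1);print(' rail',s,'u',ext(u[m]),'v',ext(v[m]),'slope',np.degrees(np.arctan(p[0])).round(2),'v@0',p[1].round(2), 'z',np.median(z[m]).round(1))
    m=ok&(abs(v)<31)&(u>-270)&(u<100)&(z>23.)&(z<36)
    if m.sum()>60: print(' block u',ext(u[m]),'v',ext(v[m]),'slope',slope(u[m],v[m]),'z',np.median(z[m]).round(1))
    m=ok&(abs(v)<25)&(u<-100)&(z<12)&(z>-5);print(' floor z',np.median(z[m]).round(1))
def push(P,ok,o,a):
    u,v,z=lf(P,o,a)
    m=ok&(abs(v)<40)&(abs(u)<45)&(z>90)&(z<105);print(' handle top u',ext(u[m]),'v',ext(v[m]),'z',np.median(z[m]).round(1),m.sum())
    m=ok&(abs(v)<16)&(u>30)&(u<170)&(z>24)&(z<45);print(' bar u',ext(u[m]),'v',ext(v[m]),'slope',slope(u[m],v[m]),'z',np.median(z[m]).round(1))
    m=ok&(abs(v)<30)&(u>140)&(u<165)&(z>24)&(z<45);print(' tip u',ext(u[m]),'v',ext(v[m]),m.sum())
    m=ok&(abs(v)<26)&(u<-21)&(u>-60)&(z>20)&(z<33);print(' shoe rear u',ext(u[m]),'v',ext(v[m]),m.sum())
E
python3 - <<'E'
from meas2 import *
for n in('top','side'):
    z=np.load(n+'0.npz');print(n);P=pts(n,z['d']);ok=z['d']>0
    lane(P,ok); push(P,ok,(412,192),78)
E
```

```text
top
 roof u [  3.9 247.1] v [-36.4  39.6] slope (np.float64(0.0), np.float64(1.54))
 rail 1 u [-243.3  -24.8] v [32.6 40.5] slope -0.0 v@0 36.52 z 19.0
 rail -1 u [-244.7  -23.4] v [-37.6 -29.4] slope 0.03 v@0 -33.23 z 18.6
 block u [-211.6  -61.9] v [-21.9  25.8] slope (np.float64(3.92), np.float64(11.05)) z 27.3
 floor z -0.5
 handle top u [-8.2 27.5] v [-6.7 12. ] z 95.0 88
 bar u [ 35.3 160. ] v [-13.8  12.7] slope (np.float64(-2.05), np.float64(3.07)) z 30.6
 tip u [140.4 162. ] v [-21.6  14.5] 70
 shoe rear u [-24.4 -21.4] v [-11.3  18. ] 14
side
 roof u [  2.8 246.4] v [-39.8  36.2] slope (np.float64(0.15), np.float64(-1.57))
 rail 1 u [-249.  -25.] v [29.2 37.5] slope 0.1 v@0 33.35 z 18.9
 rail -1 u [-245.4  -27.8] v [-40.3 -32.6] slope -0.11 v@0 -36.78 z 18.7
 block u [-215.3    5.1] v [-25.2  24.9] slope (np.float64(1.67), np.float64(2.94)) z 27.5
 floor z -0.7
 handle top u [-16.8  24.1] v [-8.7  8.8] z 94.8 31
 bar u [ 34.6 156.2] v [-15.2   8.2] slope (np.float64(7.22), np.float64(-21.47)) z 30.7
 tip u [140.6 159.5] v [-22.5  10.8] 17
 shoe rear u [-31.4 -22.2] v [-12.6  14.6] 11
```

```bash
cat >> h.py <<'E'
from scipy.spatial.transform import Rotation as Ro
def Rt(): return Ro.from_euler('xyz',robot.observe()['tool_rot'])
def target(yaw_deg,sgn):
    # tool x down, tool z = sgn * perpendicular (y axis) of heading yaw
    a=np.radians(yaw_deg); zc=sgn*np.array([-np.sin(a),np.cos(a),0]); xc=np.array([0,0,-1.]); yc=np.cross(zc,xc)
    return Ro.from_matrix(np.stack([xc,yc,zc],1))
def delta(pos,yaw,sgn,base=None):
    o=robot.observe(); p,R=(o['tool_pos'],Rt()) if base is None else base
    T=target(yaw,sgn)
    dp=R.inv().apply(np.array(pos)-p); tv=(R.inv()*T).as_rotvec(degrees=True)
    print('pos',pos,'yaw',yaw,'dp',dp.round(4),'turn',tv.round(2))
def st():
    o=robot.observe();print('t',o['time'],'p',o['tool_pos'].round(4),'q',o['qpos'].round(2),'F',o['contact_force'].round(1),'M',o['torque'].round(2),'open',round(o['opening'],4));print(Rt().as_matrix().round(3).tolist())
E
python3 - <<'E'
from h import *
st()
for s in(1,-1):
    delta((.46,-.15,.2),75.6,s);delta((.4125,.2005,.15),75.6,s)
E
```

```text
t 0.1 p [ 0.2129 -0.4795  0.2261] q [-1.3   0.34  1.52 -0.    1.28 -0.15] F [-1.  -0.5 -0.4] M [0.02 0.02 0.04] open 0.0916
[[-0.0, 0.914, 0.406], [0.001, 0.406, -0.914], [-1.0, 0.0, -0.001]]
pos (0.46, -0.15, 0.2) yaw 75.6 dp [ 0.0265  0.3595 -0.2009] turn [ 1.2834e+02 -6.0000e-02  8.0000e-02]
pos (0.4125, 0.2005, 0.15) yaw 75.6 dp [ 0.0769  0.4583 -0.5404] turn [ 1.2834e+02 -6.0000e-02  8.0000e-02]
pos (0.46, -0.15, 0.2) yaw 75.6 dp [ 0.0265  0.3595 -0.2009] turn [-5.166e+01 -7.000e-02 -5.000e-02]
pos (0.4125, 0.2005, 0.15) yaw 75.6 dp [ 0.0769  0.4583 -0.5404] turn [-5.166e+01 -7.000e-02 -5.000e-02]
```

Block candidates (top picture pixels): the red-brown block on the apron (412,252), orange blocks (213,240) and (570,256), and a red box (290,142). The one on the apron matches the description, and the crop shows it between the rails. The only pusher is on the stone plate, with its handle at about (292,323). Now I'll approach.

>>> {"op": "move_arm", "data": {"deltas": [{"dp":[0.0,0.18,-0.1],"turn":[-26,0,0]},{"dp":[0.0,0.18,-0.1],"turn":[-26,0,0]},{"dp":[0.0,0.18,-0.1],"turn":[-26,0,0]},{"dp":[0.02,0.36,-0.2],"turn":[-51.7,0,0]},{"dp":[0.02,0.36,-0.2],"turn":[-51.7,0,0]},{"dp":[0.02,0.36,-0.2],"turn":[-51.7,0,0]},{"dp":[0.02,0.36,-0.2],"turn":[-51.7,0,0]},{"dp":[0.04,0.42,-0.38],"turn":[-51.7,0,0]},{"dp":[0.04,0.42,-0.38],"turn":[-51.7,0,0]},{"dp":[0.04,0.42,-0.38],"turn":[-51.7,0,0]}], "hand": 0.055}}

```text
time: 1.1
tool_pos: [0.4352, -0.0501, 0.1956]
tool_rot: [-3.106, 1.57, 2.927]
contact_force: [1.0, -0.3, -0.8]
opening: 0.0549
```

Run:
```python
from h import *
st(); delta((.4125,.2005,.16),75.6,-1)
```

```text
t 1.1 p [ 0.4352 -0.0501  0.1956] q [-0.29  0.21  1.8  -0.    1.13 -0.04] F [ 1.  -0.3 -0.8] M [-0.01 -0.11 -0.02] open 0.0549
[[-0.0, 0.248, 0.969], [0.0, 0.969, -0.248], [-1.0, -0.0, -0.0]]
pos (0.4125, 0.2005, 0.16) yaw 75.6 dp [ 0.0356  0.2371 -0.0841] turn [ 0.03 -0.03  0.  ]
```

>>> {"op": "move_arm", "data": {"deltas": [{"dp":[0.035,0.237,-0.084],"turn":[0,0,0]},{"dp":[0.035,0.237,-0.084],"turn":[0,0,0]},{"dp":[0.035,0.237,-0.084],"turn":[0,0,0]},{"dp":[0.035,0.237,-0.084],"turn":[0,0,0]},{"dp":[0.035,0.237,-0.084],"turn":[0,0,0]},{"dp":[0.035,0.237,-0.084],"turn":[0,0,0]},{"dp":[0.035,0.237,-0.084],"turn":[0,0,0]},{"dp":[0.035,0.237,-0.084],"turn":[0,0,0]}]}}

```text
time: 1.9
tool_pos: [0.4129, 0.1976, 0.1609]
tool_rot: [-1.886, 1.57, -2.137]
contact_force: [-0.2, -0.4, 0.6]
opening: 0.055
```

Run:
```python
from h import *
from meas2 import *
st(); delta((.4125,.2005,.055),75.6,-1)
for n in('top','side'):
    im,d=robot.read_camera(n);save(n+'1.png',im,4 if n=='side' else 1.25,(230,90,400,230) if n=='side' else None)
    np.savez(n+'1.npz',im=im,d=d)
```

```text
t 1.9 p [0.4129 0.1976 0.1609] q [ 0.28  0.29  1.8  -0.    1.05  0.53] F [-0.2 -0.4  0.6] M [-0.02 -0.12 -0.02] open 0.055
[[-0.0, 0.248, 0.969], [-0.001, 0.969, -0.248], [-1.0, -0.001, -0.0]]
pos (0.4125, 0.2005, 0.055) yaw 75.6 dp [ 0.1059  0.0028 -0.001 ] turn [ 0.02 -0.01  0.04]
```

View pics/side1.png

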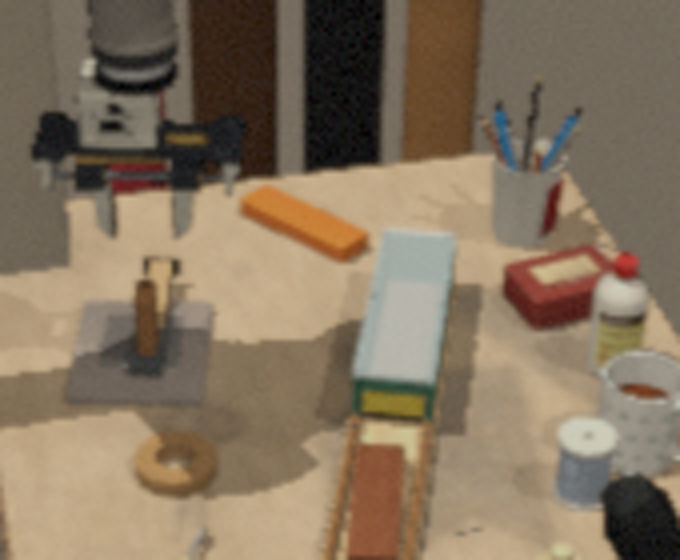

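View pics/top1.png

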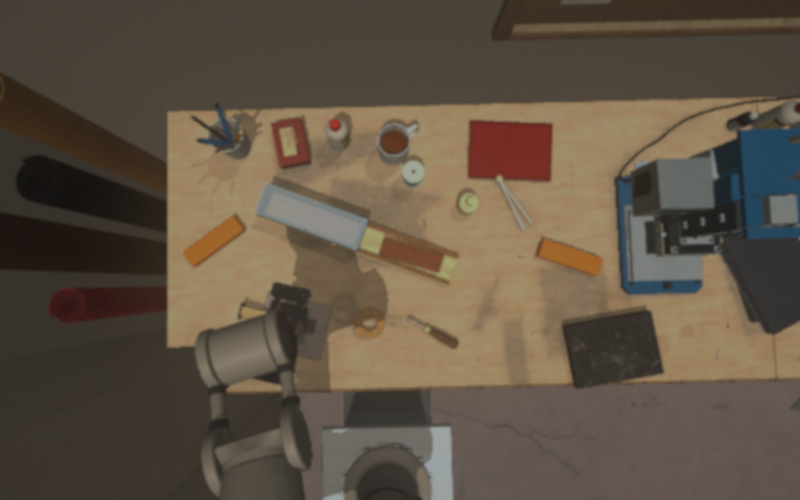

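The side crop shows the open jaws at about x=105 and x=182, either side of the handle at x≈147. I'll descend and grip.

>>> {"op": "move_arm", "data": {"deltas": [{"dp":[0.03,0.002,-0.001],"turn":[0,0,0]},{"dp":[0.06,0.002,-0.001],"turn":[0,0,0]},{"dp":[0.085,0.002,-0.001],"turn":[0,0,0]},{"dp":[0.1,0.002,-0.001],"turn":[0,0,0]},{"dp":[0.105,0.002,-0.001],"turn":[0,0,0]},{"dp":[0.105,0.002,-0.001],"turn":[0,0,0]}]}}

```text
time: 2.6
tool_pos: [0.4126, 0.1996, 0.0559]
tool_rot: [-2.447, 1.57, -2.7]
contact_force: [-0.4, 0.0, 0.4]
opening: 0.055
```

Run:
```python
from h import *
st()
im,d=robot.read_camera('side');save('side2.png',im,4,(230,90,400,230))
```

```text
t 2.6 p [0.4126 0.1996 0.0559] q [ 0.28  0.45  1.92 -0.    0.77  0.54] F [-0.4  0.   0.4] M [-0.02 -0.11  0.02] open 0.055
[[-0.001, 0.25, 0.968], [-0.0, 0.968, -0.25], [-1.0, -0.001, -0.001]]
```

View pics/side2.png

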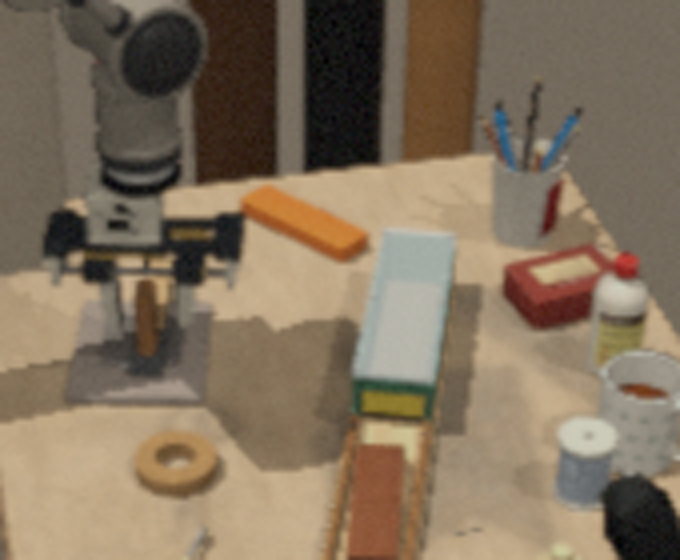

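The handle stands midway between the fingers, so I'll close.

>>> {"op": "move_arm", "data": {"deltas": [{"dp":[0,0,0],"turn":[0,0,0]},{"dp":[0,0,0],"turn":[0,0,0]},{"dp":[0,0,0],"turn":[0,0,0]},{"dp":[0,0,0],"turn":[0,0,0]},{"dp":[0,0,0],"turn":[0,0,0]},{"dp":[0,0,0],"turn":[0,0,0]}], "hand": 0.0, "squeeze": 50}}

```text
time: 3.25
tool_pos: [0.4121, 0.2005, 0.0561]
tool_rot: [-2.62, 1.57, -2.871]
contact_force: [-1.6, 0.2, 2.2]
opening: 0.0204
```

Run:
```python
from h import *
st()
```

```text
t 3.25 p [0.4121 0.2005 0.0561] q [0.29 0.45 1.92 0.   0.77 0.54] F [-1.6  0.2  2.2] M [-0.05  0.26 -0.02] open 0.0204
[[-0.0, 0.248, 0.969], [-0.0, 0.969, -0.248], [-1.0, -0.0, -0.0]]
```

Gripped at an opening of 20.4 mm. I'll lift.

>>> {"op": "move_arm", "data": {"deltas": [{"dp":[-0.01,0,0],"turn":[0,0,0]},{"dp":[-0.03,0,0],"turn":[0,0,0]},{"dp":[-0.06,0,0],"turn":[0,0,0]},{"dp":[-0.09,0,0],"turn":[0,0,0]},{"dp":[-0.09,0,0],"turn":[0,0,0]}]}}

```text
time: 3.75
tool_pos: [0.4147, 0.2012, 0.1498]
tool_rot: [0.517, 1.563, 0.266]
contact_force: [0.0, 0.1, -2.3]
opening: 0.0194
```

Run:
```python
from h import *
st()
a=np.radians(68.3);o=np.array([.6255,.0529]);u=np.array([np.cos(a),np.sin(a)])
p=o-.405*u; print(p)
delta((p[0]-.0,p[1],.14),68.3,-1)
```

```text
t 3.75 p [0.4147 0.2012 0.1498] q [ 0.29  0.31  1.81 -0.    1.01  0.54] F [ 0.   0.1 -2.3] M [-0.05 -0.06 -0.01] open 0.0194
[[0.008, 0.248, 0.969], [0.002, 0.969, -0.248], [-1.0, 0.004, 0.007]]
[ 0.47575256 -0.32339869]
pos (np.float64(0.4757525633040991), np.float64(-0.32339869147129274), 0.14) yaw 68.3 dp [ 0.0092 -0.4931  0.1892] turn [ 7.35  0.38 -0.25]
```

>>> {"op": "move_arm", "data": {"deltas": [{"dp":[0,-0.02,0.008],"turn":[0,0,0]},{"dp":[0,-0.06,0.023],"turn":[1,0,0]},{"dp":[0,-0.1,0.038],"turn":[2,0,0]},{"dp":[0,-0.14,0.054],"turn":[2,0,0]},{"dp":[0,-0.18,0.069],"turn":[3,0,0]},{"dp":[0,-0.22,0.084],"turn":[4,0,0]},{"dp":[0,-0.26,0.1],"turn":[4,0,0]},{"dp":[0,-0.3,0.115],"turn":[5,0,0]},{"dp":[0,-0.34,0.13],"turn":[6,0,0]},{"dp":[0,-0.38,0.146],"turn":[7,0,0]}]}}

```text
time: 4.75
tool_pos: [0.4588, -0.2053, 0.145]
tool_rot: [2.97, 1.569, 2.596]
contact_force: [1.3, 1.9, -2.2]
opening: 0.02
```

Run:
```python
from h import *
st()
a=np.radians(68.3);o=np.array([.6255,.0529]);u=np.array([np.cos(a),np.sin(a)])
p=o-.405*u; print(p)
delta((p[0]-.0,p[1],.12),68.3,-1)
```

```text
t 4.75 p [ 0.4588 -0.2053  0.145 ] q [-0.57  0.39  1.7  -0.    1.05 -0.2 ] F [ 1.3  1.9 -2.2] M [-0.02 -0.17  0.02] open 0.02
[[-0.001, 0.365, 0.931], [0.001, 0.931, -0.365], [-1.0, 0.0, -0.002]]
[ 0.47575256 -0.32339869]
pos (np.float64(0.4757525633040991), np.float64(-0.32339869147129274), 0.12) yaw 68.3 dp [ 0.0249 -0.1037  0.0589] turn [ 0.28 -0.1  -0.02]
```

>>> {"op": "move_arm", "data": {"deltas": [{"dp":[0,-0.03,0.015],"turn":[0.3,0,0]},{"dp":[0,-0.06,0.035],"turn":[0.3,0,0]},{"dp":[0.01,-0.09,0.05],"turn":[0.3,0,0]},{"dp":[0.025,-0.1,0.057],"turn":[0.3,0,0]},{"dp":[0.025,-0.1,0.057],"turn":[0.3,0,0]},{"dp":[0.025,-0.1,0.057],"turn":[0.3,0,0]}]}}

```text
time: 5.35
tool_pos: [0.4755, -0.3169, 0.12]
tool_rot: [2.747, 1.568, 2.368]
contact_force: [-0.6, 0.9, -2.1]
opening: 0.0198
```

Run:
```python
from h import *
from meas2 import *
st()
o=robot.observe()['tool_pos']*1000
for n in('top','side'):
    im,d=robot.read_camera(n);save(n+'3.png',im,2.5,(240,130,500,330));np.savez(n+'3.npz',im=im,d=d)
    P=pts(n,d);ok=d>0
    print(n);lane(P,ok)
    u,v,z=lf(P,(625.5,52.9),68.3)
    m=ok&(abs(v)<35)&(u<-220)&(u>-330)&(z>40)&(z<120)
    print(' pusher bar u',ext(u[m]),'v',ext(v[m]),'z',np.median(z[m]),m.sum(),'slope',slope(u[m],v[m]))
    m&=(u>-295); p=np.polyfit(u[m],z[m],1);print(' zslope',np.degrees(np.arctan(p[0])),np.polyval(p,-275))
```

```text
t 5.35 p [ 0.4755 -0.3169  0.12  ] q [-0.72  0.53  1.54  0.    1.08 -0.34] F [-0.6  0.9 -2.1] M [-0.   -0.08 -0.04] open 0.0198
[[-0.002, 0.369, 0.929], [0.002, 0.929, -0.369], [-1.0, 0.001, -0.003]]
top
 roof u [  3.7 247.8] v [-36.3  39.7] slope (np.float64(-0.01), np.float64(1.65))
 rail 1 u [-244.1  -26. ] v [32.4 40.4] slope -0.05 v@0 36.38 z 18.9
 rail -1 u [-244.7  -25.1] v [-37.3 -29.5] slope -0.05 v@0 -33.41 z 18.8
 block u [-211.8  -62.1] v [-22.1  25.8] slope (np.float64(3.49), np.float64(10.37)) z 27.3
 floor z -0.1
 pusher bar u [-328.1 -245.6] v [-11.7  18.8] z 94.76883000424031 278 slope (np.float64(-0.22), np.float64(2.03))
 zslope -1.8238658143358446 94.52702826279969
side
 roof u [  3.3 238.9] v [-40.4  -6. ] slope (np.float64(0.12), np.float64(-25.5))
 rail 1 u [-230.3 -219.2] v [29.9 31.4] slope 7.7 v@0 61.03 z 18.6
 rail -1 u [-249.4  -26.3] v [-40.4 -32.7] slope 0.02 v@0 -36.79 z 18.8
 block u [-147.5    4.8] v [-27.6   1.8] slope (np.float64(-9.84), np.float64(-34.88)) z 27.6
 floor z -0.7Traceback (most recent call last):
  File "<stdin>", line 11, in <module>
  File "meas2.py", line 12, in slope
    M=np.array(M);p=np.polyfit(M[:,0],M[:,1],1);return np.degrees(np.arctan(p[0])).round(2),p[1].round(2)
                               ~^^^^^
IndexError: too many indices for array: array is 1-dimensional, but 2 were indexed
```

View pics/top3.png

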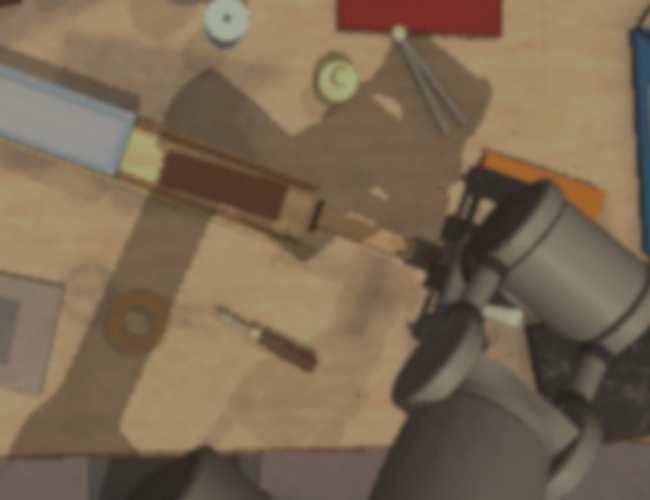

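View pics/side3.png

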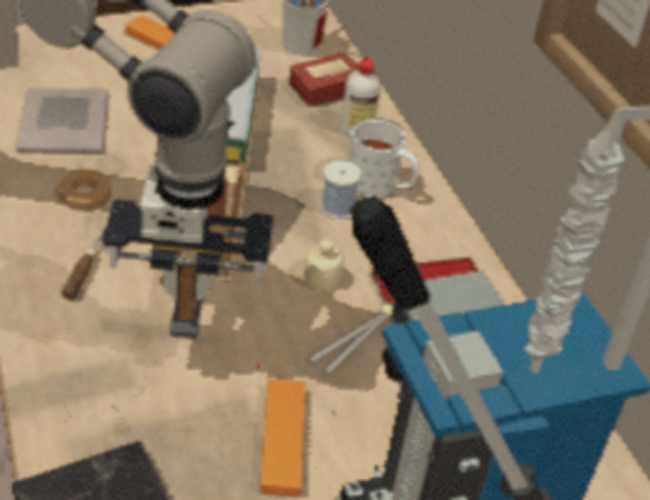

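The pusher is held level and aligned. In the top picture its end sits at about (318,215), just above the apron mouth, with the block's rear at about (283,200). Next I'll check the tilt and the clearance to the orange block.

Run:
```python
from meas2 import *
z=np.load('top3.npz');P=pts('top',z['d']);ok=z['d']>0
u,v,h=lf(P,(625.5,52.9),68.3)
m=ok&(abs(v-3)<9)&(h>75)&(h<105)&(u<-240)&(u>-380)
for a in range(-380,-240,10):
    s=m&(u>=a)&(u<a+10)
    if s.sum()>3: print(a+5,np.median(h[s]).round(1),s.sum())
z=np.load('top0.npz');P=pts('top',z['d']);ok=z['d']>0
u,v,h=lf(P,(625.5,52.9),68.3)
m=ok&(u<-260)&(u>-520)&(abs(v)<80)&(h>8)&(h<200)
print('obst',m.sum(),ext(u[m]),ext(v[m])); 
m=ok&(u<-260)&(u>-480)&(abs(v)<40)&(h>8); print(m.sum())
```

```text
-375 89.6 26
-365 94.5 18
-355 95.4 21
-345 95.5 22
-335 94.7 22
-325 95.6 20
-315 94.7 23
-305 94.6 23
-295 94.9 22
-285 94.9 21
-275 94.7 21
-265 94.9 22
-255 95.4 22
-245 93.8 15Traceback (most recent call last):
  File "<stdin>", line 11, in <module>
  File "meas2.py", line 2, in ext
    def ext(p,q=1.5): return np.percentile(p,[q,100-q]).round(1)
                             ~~~~~~~~~~~~~^^^^^^^^^^^^^
    return _quantile_unchecked(
        a, q, axis, out, overwrite_input, method, keepdims, weights)
    return _ureduce(a,
                    func=_quantile_ureduce_func,
    ...<5 lines>...
                    overwrite_input=overwrite_input,
                    method=method)
    r = func(a, **kwargs)
    result = _quantile(arr,
                       quantiles=q,
    ...<2 lines>...
                       out=out,
                       weights=wgt)
    slices_having_nans = np.isnan(arr[-1, ...])
                                  ~~~^^^^^^^^^
IndexError: index -1 is out of bounds for axis 0 with size 0
```

The bar is level to under 0.5° and there are no obstacles. I'll descend between the rails to an underside height of about 9 mm.

>>> {"op": "move_arm", "data": {"deltas": [{"dp":[0.02,0.001,0.002],"turn":[0,0,0]},{"dp":[0.04,0.003,0.002],"turn":[0,0,0]},{"dp":[0.055,0.003,0.002],"turn":[0,0,0]},{"dp":[0.064,0.003,0.002],"turn":[0,0,0]},{"dp":[0.067,0.003,0.002],"turn":[0,0,0]},{"dp":[0.067,0.003,0.002],"turn":[0,0,0]}]}}

```text
time: 6.05
tool_pos: [0.4794, -0.3155, 0.0545]
tool_rot: [-0.388, 1.57, -0.765]
contact_force: [0.1, 0.5, -2.2]
opening: 0.0201
```

```bash
cat >> meas2.py <<'E'
def tcpuv():
    o=robot.observe()['tool_pos']*1000
    u,v,z=lf(o[None]/1000,(625.5,52.9),68.3);print('TCP u %.1f v %.1f z %.1f  tip u %.1f'%(u[0],v[0],z[0],u[0]+152))
E
python3 - <<'E'
from h import *
from meas2 import *
st();tcpuv()
im,d=robot.read_camera('top');save('top4.png',im,4,(260,160,440,290))
P=pts('top',d);ok=d>0
u,v,z=lf(P,(625.5,52.9),68.3)
for a in range(-270,-190,4):
    s=ok&(u>=a)&(u<a+4)&(abs(v-1.5)<10);print(a+2,np.median(z[s]).round(1),end='; ')
E
```

```text
t 6.05 p [ 0.4794 -0.3155  0.0545] q [-0.72  0.61  1.6  -0.    0.93 -0.34] F [ 0.1  0.5 -2.2] M [-0.04 -0.07 -0.03] open 0.0201
[[0.0, 0.369, 0.93], [-0.0, 0.93, -0.369], [-1.0, -0.0, 0.001]]
TCP u -396.3 v -0.5 z 54.5  tip u -244.3
-268 29.1; -264 30.1; -260 29.6; -256 29.9; -252 29.6; -248 28.5; -244 24.9; -240 4.9; -236 6.4; -232 4.1; -228 4.0; -224 6.2; -220 6.1; -216 2.7; -212 26.6; -208 27.3; -204 27.7; -200 28.0; -196 27.4; -192 28.1;
```

View pics/top4.png

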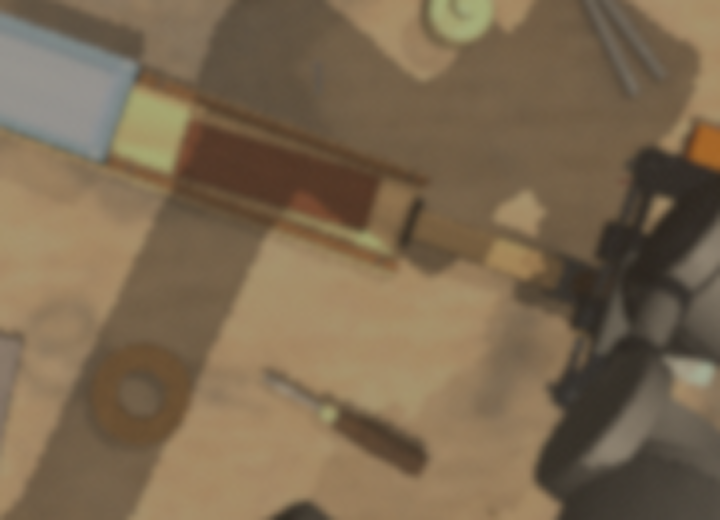

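The end is inside the apron mouth, about 30 mm behind the block. Starting to push.

>>> {"op": "move_arm", "data": {"deltas": [{"dp":[0.001,0.01,0],"turn":[0,0,0]},{"dp":[0.001,0.02,0],"turn":[0,0,0]},{"dp":[0.001,0.026,0],"turn":[0,0,0]},{"dp":[0.001,0.032,0],"turn":[0,0,0]},{"dp":[0.001,0.038,0],"turn":[0,0,0]},{"dp":[0.001,0.046,0],"turn":[0,0,0]},{"dp":[0.001,0.055,0],"turn":[0,0,0]},{"dp":[0.001,0.065,0],"turn":[0,0,0]},{"dp":[0.001,0.075,0],"turn":[0,0,0]},{"dp":[0.001,0.085,0],"turn":[0,0,0]}]}}

```text
time: 7.1
tool_pos: [0.5109, -0.2358, 0.0531]
tool_rot: [-0.434, 1.571, -0.812]
contact_force: [-0.1, -1.8, -2.4]
opening: 0.02
```

Run:
```python
from h import *
from meas2 import *
st();tcpuv()
im,d=robot.read_camera('top');save('top5.png',im,4,(260,160,440,290))
tcpuv();P=pts('top',d);lane(P,d>0)
```

```text
t 7.1 p [ 0.5109 -0.2358  0.0531] q [-0.57  0.6   1.63 -0.    0.91 -0.19] F [-0.1 -1.8 -2.4] M [-0.19 -0.04 -0.01] open 0.02
[[0.0, 0.369, 0.929], [-0.0, 0.929, -0.369], [-1.0, -0.0, 0.0]]
TCP u -310.6 v -0.3 z 53.1  tip u -158.6
TCP u -309.1 v -0.0 z 53.0  tip u -157.1
 roof u [  4.2 247.4] v [-36.2  39.6] slope (np.float64(0.02), np.float64(1.5))
 rail 1 u [-243.6  -26.1] v [32.6 40.4] slope 0.01 v@0 36.57 z 19.0
 rail -1 u [-245.1  -25.2] v [-37.4 -29.3] slope 0.01 v@0 -33.22 z 19.3
 block u [-262.9  -11.8] v [-24.4  19.5] slope (np.float64(-0.32), np.float64(-2.75)) z 27.5
 floor z -0.2
```

View pics/top5.png

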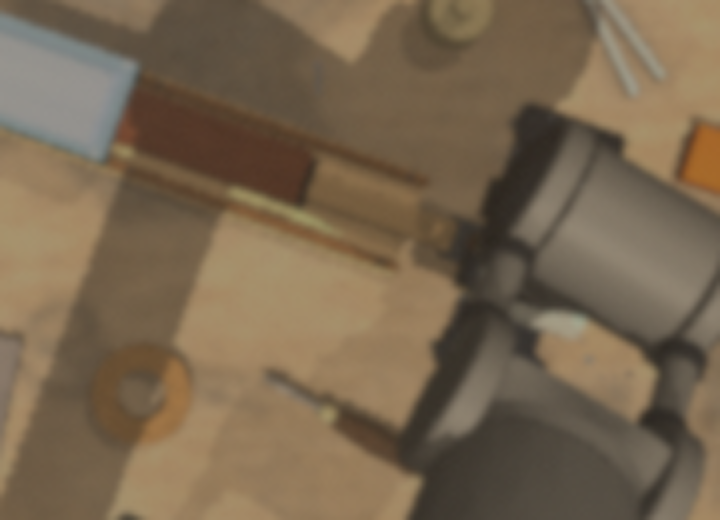

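The block's rear is against the pusher, and its front is at the doorway, at about (130,110) in the crop. I'll keep pushing while watching the force.

>>> {"op": "move_arm", "data": {"deltas": [{"dp":[0,0.008,0],"turn":[0,0,0]},{"dp":[0,0.016,0],"turn":[0,0,0]},{"dp":[0,0.024,0],"turn":[0,0,0]},{"dp":[0,0.032,0],"turn":[0,0,0]},{"dp":[0,0.042,0],"turn":[0,0,0]},{"dp":[0,0.052,0],"turn":[0,0,0]},{"dp":[0,0.062,0],"turn":[0,0,0]},{"dp":[0,0.072,0],"turn":[0,0,0]},{"dp":[0,0.082,0],"turn":[0,0,0]},{"dp":[0,0.09,0],"turn":[0,0,0]}]}}

```text
time: 8.15
tool_pos: [0.5441, -0.152, 0.053]
tool_rot: [3.064, 1.571, 2.686]
contact_force: [-1.4, -2.3, -2.2]
opening: 0.0195
```

Run:
```python
from h import *
from meas2 import *
st()
im,d=robot.read_camera('top');save('top6.png',im,4,(220,140,400,270))
tcpuv()
im,d=robot.read_camera('side');save('side6.png',im,4,(260,110,420,250))
```

```text
t 8.15 p [ 0.5441 -0.152   0.053 ] q [-0.41  0.6   1.62  0.    0.91 -0.03] F [-1.4 -2.3 -2.2] M [-0.4   0.1   0.02] open 0.0195
[[-0.0, 0.369, 0.93], [0.0, 0.93, -0.369], [-1.0, 0.0, -0.0]]
TCP u -219.5 v -0.1 z 53.0  tip u -67.5
```

View pics/top6.png

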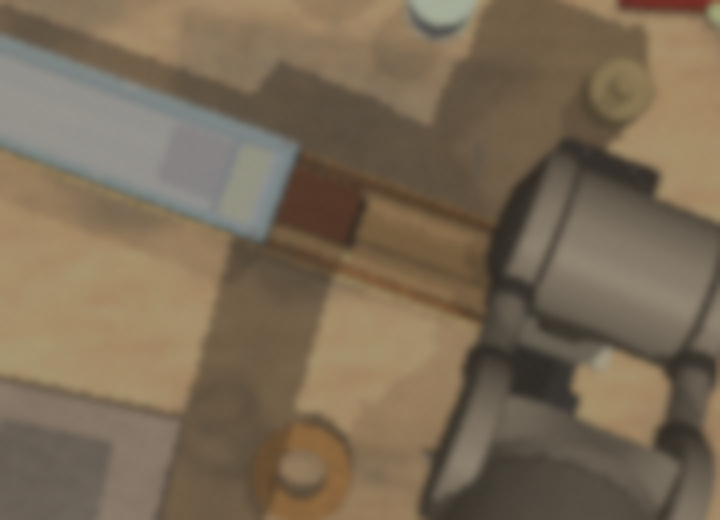

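View pics/side6.png

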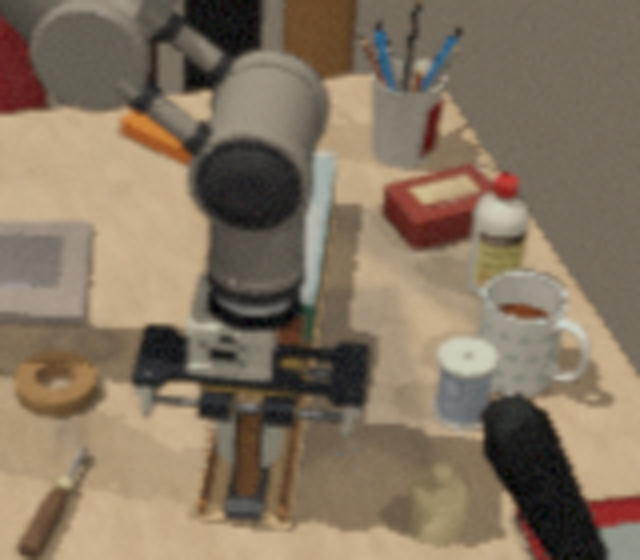

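The flap has lifted (yellow under the clear roof at about (245,183)) and the block is going in at about 2.7 N. Continuing.

>>> {"op": "move_arm", "data": {"deltas": [{"dp":[0,0.01,0],"turn":[0,0,0]},{"dp":[0,0.02,0],"turn":[0,0,0]},{"dp":[0,0.03,0],"turn":[0,0,0]},{"dp":[0,0.04,0],"turn":[0,0,0]},{"dp":[0,0.05,0],"turn":[0,0,0]},{"dp":[0,0.06,0],"turn":[0,0,0]},{"dp":[0,0.07,0],"turn":[0,0,0]},{"dp":[0,0.078,0],"turn":[0,0,0]},{"dp":[0,0.086,0],"turn":[0,0,0]},{"dp":[0,0.093,0],"turn":[0,0,0]}]}}

```text
time: 9.25
tool_pos: [0.5783, -0.066, 0.053]
tool_rot: [-2.275, 1.571, -2.652]
contact_force: [-1.3, -1.8, -2.6]
opening: 0.0194
```

Run:
```python
from h import *
from meas2 import *
st()
im,d=robot.read_camera('top');save('top7.png',im,4,(220,140,400,270))
tcpuv()
```

```text
t 9.25 p [ 0.5783 -0.066   0.053 ] q [-0.25  0.63  1.57 -0.    0.94  0.13] F [-1.3 -1.8 -2.6] M [-0.43  0.13  0.02] open 0.0194
[[-0.0, 0.369, 0.929], [-0.0, 0.929, -0.369], [-1.0, -0.0, -0.0]]
TCP u -126.9 v -0.1 z 53.0  tip u 25.1
```

View pics/top7.png

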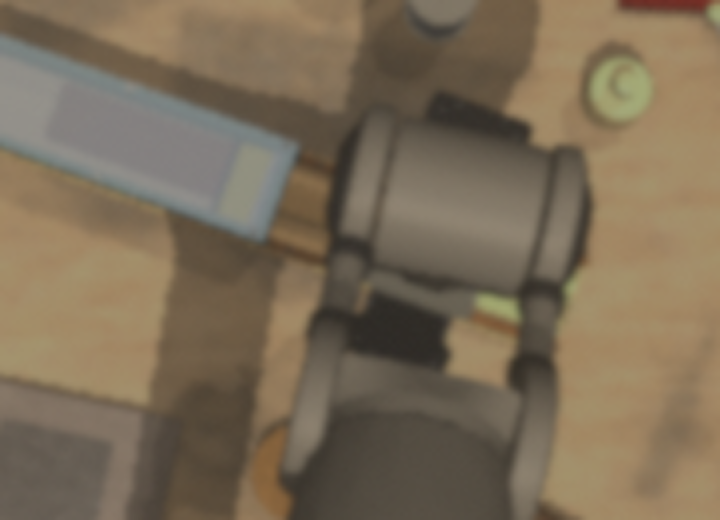

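>>> {"op": "move_arm", "data": {"deltas": [{"dp":[0,0.008,0],"turn":[0,0,0]},{"dp":[0,0.016,0],"turn":[0,0,0]},{"dp":[0,0.023,0],"turn":[0,0,0]},{"dp":[0,0.028,0],"turn":[0,0,0]},{"dp":[0,0.032,0],"turn":[0,0,0]},{"dp":[0,0.034,0],"turn":[0,0,0]},{"dp":[0,0.034,0],"turn":[0,0,0]},{"dp":[0,0.034,0],"turn":[0,0,0]}]}}

```text
time: 10.1
tool_pos: [0.5906, -0.0346, 0.0528]
tool_rot: [2.113, 1.57, 1.735]
contact_force: [0.8, 1.3, -4.6]
opening: 0.02
```

Run:
```python
from h import *
from meas2 import *
st()
im,d=robot.read_camera('top');save('top8.png',im,5,(190,140,340,240))
tcpuv()
```

```text
t 10.1 p [ 0.5906 -0.0346  0.0528] q [-0.19  0.64  1.54  0.    0.96  0.19] F [ 0.8  1.3 -4.6] M [-0.05 -0.1   0.01] open 0.02
[[-0.0, 0.369, 0.929], [0.001, 0.929, -0.369], [-1.0, 0.0, -0.0]]
TCP u -94.3 v 0.0 z 52.9  tip u 57.7
```

View pics/top8.png

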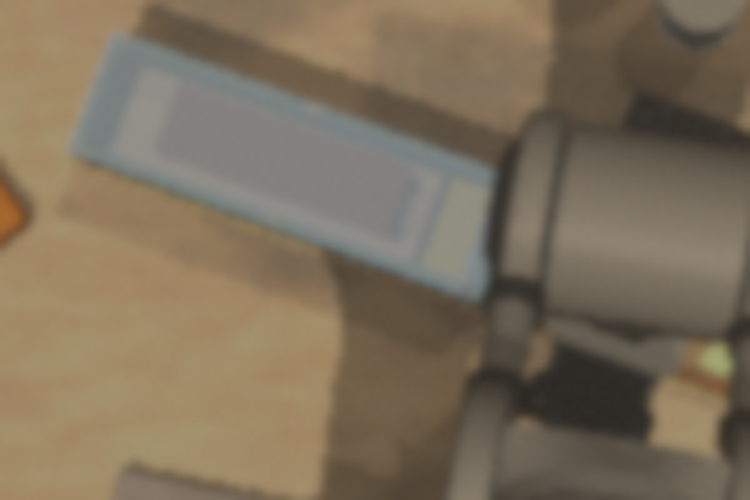

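The block is fully inside, with its rear edge at about (415,205), beyond the flap. The flap now rests on the pusher bar. I'll draw the pusher straight out.

>>> {"op": "move_arm", "data": {"deltas": [{"dp":[0,-0.006,0],"turn":[0,0,0]},{"dp":[0,-0.015,0],"turn":[0,0,0]},{"dp":[0,-0.027,0],"turn":[0,0,0]},{"dp":[0,-0.039,0],"turn":[0,0,0]},{"dp":[0,-0.051,0],"turn":[0,0,0]},{"dp":[0,-0.065,0],"turn":[0,0,0]},{"dp":[0,-0.08,0],"turn":[0,0,0]},{"dp":[0,-0.097,0],"turn":[0,0,0]},{"dp":[0,-0.115,0],"turn":[0,0,0]},{"dp":[0,-0.13,0],"turn":[0,0,0]}]}}

```text
time: 11.15
tool_pos: [0.5421, -0.1575, 0.0532]
tool_rot: [-0.281, 1.57, -0.66]
contact_force: [0.6, -0.4, -2.0]
opening: 0.0197
```

Run:
```python
from h import *
from meas2 import *
st()
im,d=robot.read_camera('top');save('top9.png',im,5,(190,140,340,240))
tcpuv();delta((.54,-.17,.17),68.3,-1)
```

```text
t 11.15 p [ 0.5421 -0.1575  0.0532] q [-0.42  0.6   1.62 -0.    0.91 -0.04] F [ 0.6 -0.4 -2. ] M [-0.05 -0.03  0.03] open 0.0197
[[0.0, 0.37, 0.929], [-0.0, 0.929, -0.37], [-1.0, -0.0, 0.001]]
TCP u -228.2 v -0.5 z 53.2  tip u -76.2
pos (0.54, -0.17, 0.17) yaw 68.3 dp [-0.1168 -0.0106  0.0026] turn [-0.06  0.03  0.07]
```

View pics/top9.png

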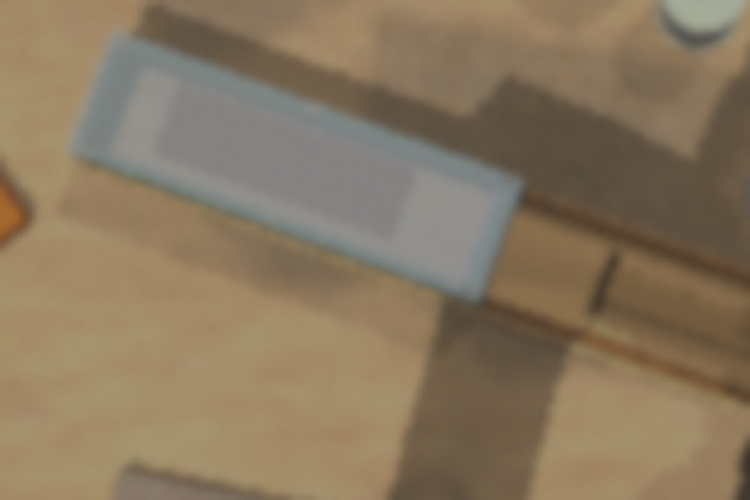

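The flap is shut: no yellow shows under the roof, and the block's rear is at about (405,205). The pusher end is clear at about (605,285). I'll lift and return to the plate.

>>> {"op": "move_arm", "data": {"deltas": [{"dp":[-0.02,0,0],"turn":[0,0,0]},{"dp":[-0.05,0,0],"turn":[0,0,0]},{"dp":[-0.09,0,0],"turn":[0,0,0]},{"dp":[-0.12,0,0],"turn":[0,0,0]},{"dp":[-0.12,0,0],"turn":[0,0,0]}]}}

```text
time: 11.7
tool_pos: [0.5449, -0.157, 0.1779]
tool_rot: [-0.023, 1.561, -0.401]
contact_force: [0.3, -0.7, -2.6]
opening: 0.02
```

Run:
```python
from h import *
st();delta((.4121,.2005,.15),75.6,-1)
```

```text
t 11.7 p [ 0.5449 -0.157   0.1779] q [-0.42  0.45  1.49  0.    1.19 -0.04] F [ 0.3 -0.7 -2.6] M [-0.11 -0.11 -0.03] open 0.02
[[0.009, 0.369, 0.929], [-0.004, 0.929, -0.369], [-1.0, -0.0, 0.01]]
pos (0.4121, 0.2005, 0.15) yaw 75.6 dp [ 0.0254  0.2832 -0.2557] turn [-7.27  0.55  0.05]
```

>>> {"op": "move_arm", "data": {"deltas": [{"dp":[0,0.014,-0.013],"turn":[0,0,0]},{"dp":[0,0.042,-0.038],"turn":[-1,0,0]},{"dp":[0,0.07,-0.064],"turn":[-2,0,0]},{"dp":[0,0.1,-0.09],"turn":[-3,0,0]},{"dp":[0,0.13,-0.116],"turn":[-4,0,0]},{"dp":[0,0.16,-0.143],"turn":[-5,0,0]},{"dp":[0.01,0.19,-0.17],"turn":[-6,0,0]},{"dp":[0.02,0.22,-0.197],"turn":[-7,0,0]},{"dp":[0.023,0.245,-0.22],"turn":[-7.3,0,0]},{"dp":[0.023,0.27,-0.242],"turn":[-7.3,0,0]}]}}

```text
time: 12.7
tool_pos: [0.4156, 0.1854, 0.1485]
tool_rot: [-2.648, 1.568, -2.898]
contact_force: [1.4, -0.1, -2.4]
opening: 0.0195
```

>>> {"op": "move_arm", "data": {"deltas": [{"dp":[0,0.01,-0.01],"turn":[0,0,0]},{"dp":[0,0.013,-0.013],"turn":[0,0,0]},{"dp":[0,0.013,-0.013],"turn":[0,0,0]},{"dp":[0,0.013,-0.013],"turn":[0,0,0]}]}}

```text
time: 13.1
tool_pos: [0.4083, 0.1995, 0.1497]
tool_rot: [-1.851, 1.57, -2.102]
contact_force: [0.8, -0.2, -2.1]
opening: 0.0199
```

Run:
```python
from h import *
st();delta((.4121,.2005,.0561),75.6,-1)
```

```text
t 13.1 p [0.4083 0.1995 0.1497] q [ 0.29  0.3   1.82 -0.    1.02  0.54] F [ 0.8 -0.2 -2.1] M [-0.04 -0.08 -0.05] open 0.0199
[[-0.0, 0.249, 0.969], [-0.0, 0.969, -0.249], [-1.0, -0.001, -0.0]]
pos (0.4121, 0.2005, 0.0561) yaw 75.6 dp [0.0936 0.002  0.0035] turn [ 0.01 -0.01  0.03]
```

>>> {"op": "move_arm", "data": {"deltas": [{"dp":[0.02,0.001,0.003],"turn":[0,0,0]},{"dp":[0.045,0.001,0.003],"turn":[0,0,0]},{"dp":[0.065,0.001,0.003],"turn":[0,0,0]},{"dp":[0.08,0.001,0.003],"turn":[0,0,0]},{"dp":[0.087,0.001,0.003],"turn":[0,0,0]},{"dp":[0.09,0.001,0.003],"turn":[0,0,0]},{"dp":[0.091,0.001,0.003],"turn":[0,0,0]},{"dp":[0.092,0.001,0.003],"turn":[0,0,0]},{"dp":[0.093,0.001,0.003],"turn":[0,0,0]},{"dp":[0.093,0.001,0.003],"turn":[0,0,0]}]}}

```text
time: 14.1
tool_pos: [0.4114, 0.2005, 0.0573]
tool_rot: [0.386, 1.57, 0.135]
contact_force: [0.2, 0.0, -2.5]
opening: 0.0204
```

Run:
```python
from h import *
st()
im,d=robot.read_camera('side');save('side10.png',im,4,(230,110,400,240))
im,d=robot.read_camera('top');save('top10.png',im,4,(170,140,350,280))
```

```text
t 14.1 p [0.4114 0.2005 0.0573] q [ 0.29  0.45  1.92 -0.    0.77  0.54] F [ 0.2  0.  -2.5] M [-0.06 -0.1  -0.05] open 0.0204
[[0.001, 0.248, 0.969], [0.0, 0.969, -0.248], [-1.0, 0.0, 0.001]]
```

View pics/side10.png

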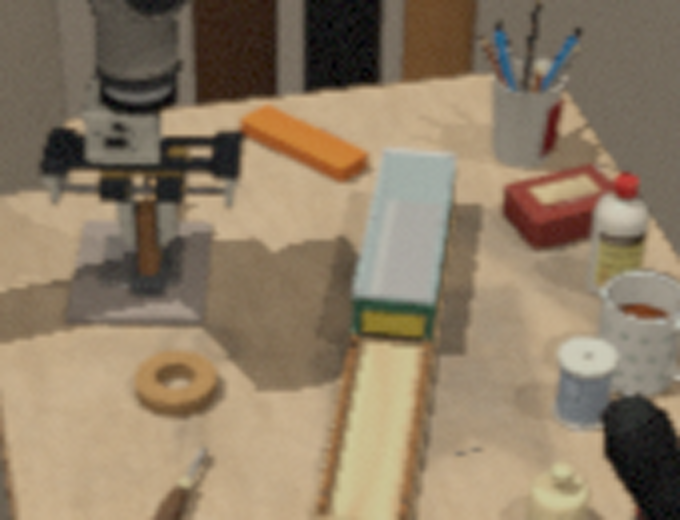

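The flap is shut (yellow, flat in the doorway at about (393,322)) and the pusher is over the plate, still hanging about 1 mm above it. I'll touch down and then release.

>>> {"op": "move_arm", "data": {"deltas": [{"dp":[0.001,0,0],"turn":[0,0,0]},{"dp":[0.0015,0,0],"turn":[0,0,0]},{"dp":[0.0015,0,0],"turn":[0,0,0]},{"dp":[0.0015,0,0],"turn":[0,0,0]}]}}

```text
time: 14.6
tool_pos: [0.4114, 0.2006, 0.0561]
tool_rot: [0.463, 1.57, 0.212]
contact_force: [-1.4, -0.4, 4.9]
opening: 0.0198
```

Contact at +4.9 N. Opening.

>>> {"op": "move_arm", "data": {"deltas": [{"dp":[0,0,0],"turn":[0,0,0]},{"dp":[0,0,0],"turn":[0,0,0]},{"dp":[0,0,0],"turn":[0,0,0]},{"dp":[0,0,0],"turn":[0,0,0]},{"dp":[0,0,0],"turn":[0,0,0]}], "hand": 0.055}}

```text
time: 15.1
tool_pos: [0.4112, 0.2005, 0.0555]
tool_rot: [-1.65, 1.571, -1.901]
contact_force: [-0.6, 1.1, -0.2]
opening: 0.0532
```

>>> {"op": "move_arm", "data": {"deltas": [{"dp":[-0.01,0,0],"turn":[0,0,0]},{"dp":[-0.03,0,0],"turn":[0,0,0]},{"dp":[-0.06,0,0],"turn":[0,0,0]},{"dp":[-0.1,0,0],"turn":[0,0,0]},{"dp":[-0.14,0,0],"turn":[0,0,0]},{"dp":[-0.16,0,0],"turn":[0,0,0]},{"dp":[-0.16,0,0],"turn":[0,0,0]}]}}

```text
time: 15.8
tool_pos: [0.4128, 0.201, 0.2193]
tool_rot: [0.528, 1.563, 0.277]
contact_force: [-0.1, 0.0, -0.9]
opening: 0.055
```

Run:
```python
from h import *
from meas2 import *
st()
for n in('side','top'):
    im,d=robot.read_camera(n);P=pts(n,d);print(n);push(P,d>0,(412,192),78) if n=='side' else None
    save(n+'11.png',im,1.25); save(n+'11c.png',im,4,(230,110,400,240) if n=='side' else (170,140,350,280))
    u,v,z=lf(P,(625.5,52.9),68.3);m=(d>0)&(abs(v)<31)&(u>-12)&(u<30)&(z<50)&(z>10)
    if n=='side': print('flap face u',ext(u[m]),'z',ext(z[m]),np.polyfit(z[m],u[m],1))
```

```text
t 15.8 p [0.4128 0.201  0.2193] q [ 0.29  0.22  1.71 -0.    1.2   0.54] F [-0.1  0.  -0.9] M [ 0.03 -0.07 -0.  ] open 0.055
[[0.007, 0.248, 0.969], [0.002, 0.969, -0.248], [-1.0, 0.004, 0.006]]
side
 handle top u [-16.4  25.2] v [-10.7   7. ] z 94.3 30
 bar u [ 41.8 159.8] v [-15.4   8.8] slope (np.float64(-2.26), np.float64(0.3)) z 30.0
 tip u [143.7 160.4] v [-26.7  11.1] 18
 shoe rear u [-32.1 -21.9] v [-15.6  15.1] 19
flap face u [-10.7   7.5] z [10.7 49.4] [-0.15590487  3.32402317]
top
```

View pics/side11c.png

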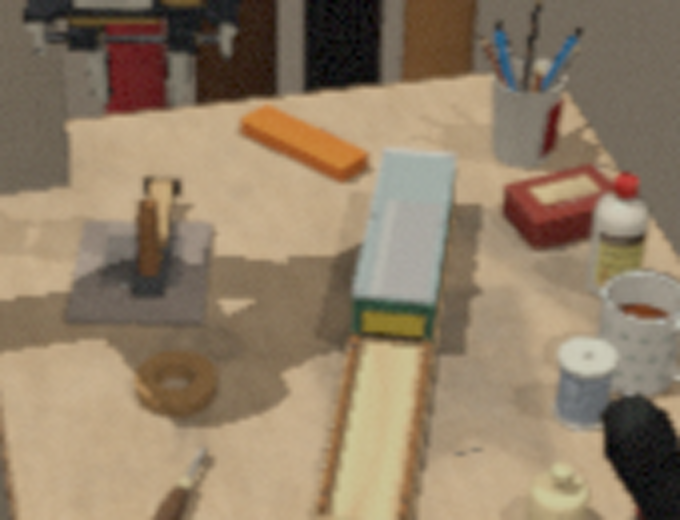

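View pics/top11.png

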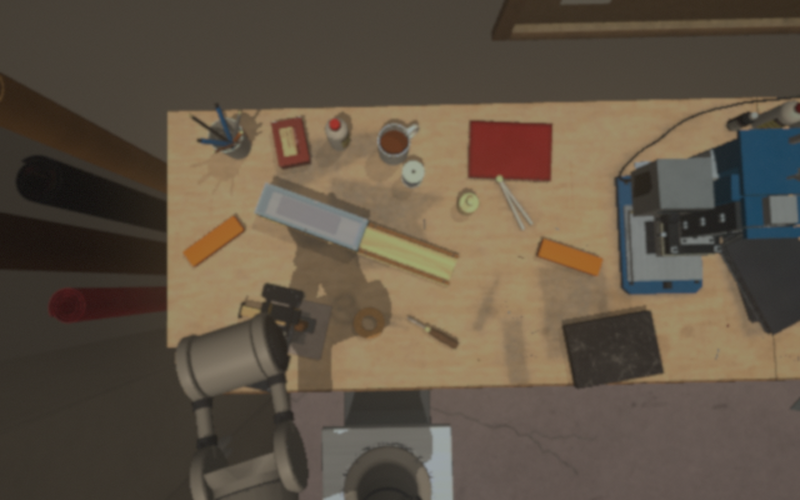

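The side crop shows the pusher upright on the plate at (150,240), the flap flat shut at (393,322) and an empty apron. In the top view the bystanders are where they were at the start.

```bash
python3 -c "
from cell import robot
print(robot.hand_in())"
```

```text
the job is handed in; nothing more can be done
None
```

The block is inside the drying box with the flap shut behind it. The pusher is standing upright on the stone plate again. I handed the job in at about 16 s on the robot's clock.

- **Push:** I gripped the pusher by its handle and pushed the block until its rear edge was about 57 mm past the doorway, against the 36 mm needed. The force was about 3 N.
- **Return:** I drew the pusher straight out and set it back within about 1 mm of where I had gripped it. Then I opened the gripper and raised the arm clear.
- **Last checks:** The pictures show the flap flat in the doorway, the apron empty and the block under the clear roof. The pusher's handle is over the plate and the bystanders look unmoved. Only the pusher touched the block.
- **Disagreements:** The two cameras differed by about 3 mm sideways across the lane, so I used the mean. Depth heights read about 1–2 mm low. A depth fit of the flap face mixed in the lintel and gave no usable angle, so "shut" rests on the pictures.

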